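# Clamp a carton in the nest with the edge thumbwheel

### The arm

A 6-joint arm with a two-finger parallel gripper is mounted at the origin on a cart in front of the work surface, level with it; the furniture and walls round the work are solid. World frame = base frame: x ahead of the robot, y to its left, z up, the work surface at z = 0. Lengths are in m, angles in degrees, forces in N, time in s.
With the tool pointing down it reaches from about 0.25 to 0.725 m from the base axis. Payload 9.7 kg.
Tool frame: the origin (TCP) lies on the centre line of the jaws, within the pads' length; the fingertips stand 22 mm ahead of it and the grasp point (between the pads) lies 3 mm ahead of it; z points along the fingers, y is the direction in which the jaws open and shut (so a half turn about z gives the same grasp; the last joint's range is limited). The gripper opens to 85 mm and grips with 20 to 120 N. Pads are 22 mm wide; open, the fingers measure 114 mm over their backs; the gripper's body (76 mm by 85 mm) begins 54 mm behind the grasp point. The pads swing forward as they close: fully open they stand 13 mm farther back than shut.
Start: joints at [-72.193, 4.979, 10.078, 95.1, 0, 90], TCP at [0.168, -0.524, 0.253] pointing down, gripper open.
Joint ranges: [-179.16, 179.16], [-48.56, 103.87], [-65.8, 70.77], [-126.05, 130.52], [-82.76, 87.17], [-180, 180]. Speed limits (degrees/s): [127.2, 127.2, 147.25, 180, 180, 180].

### API

Orientations are given as [roll, pitch, yaw] about the fixed x, y, z axes, in that order (R = Rz(yaw) Ry(pitch) Rx(roll)).
In Python, from workcell import get_obs, camera, camera_params, job_done gives the robot as it stands.
- The arm moves only by the tool servo_tool, never from a script. Its argument "steps" is a list of rows, each an object of numbers: "x", "y", "z": the shift along the world's x, y, z in mm; "yaw": the turn about the world's z in degrees. A call has 1 to 12 rows; each row is the pose to reach, as a shift and turn from the pose measured when the call began; what a row does not reach only later rows make up. A row lasts 1/8 s, in which the tool goes at most 62.5 mm and 10.7 degrees, less where a joint would pass 70% of its speed; a pose out of reach is approached as far as the arm can. A call with a gripper value outside its range is refused whole. "grip" is the finger opening in mm, from 0 to 85.4, set as the call begins (left out, the last holds). The fingers move at their own pace and stop on an object; "grip_force" is the grip in N (left out, the last holds). Time passes only in rows, so rows that repeat a pose let the fingers close. It gives the time, the measured TCP pose, the force and the opening at its end, in the units of the state.
- get_obs(): the state, without advancing time (a new reading comes with each control period).
- camera(name): name is "scene" or "side" or "wrist"; returns (picture, depth): 400x640x3 uint8, red, green, blue; 400x640 float32, m along the optical axis (not along the pixel's ray), 0 where there is no reading.
- camera_params(name): a dict with "intrinsics" (3x3 intrinsics, pixels), "rvec" (rotation vector, rad) and "tvec" (3), from world to camera coordinates, as OpenCV has them; the wrist camera has in their place "hand_eye" (4x4, takes a point from camera to tool coordinates, whose origin is the TCP and whose axes are the flange's). Camera axes: x right, y down, z forward; pixel columns grow to the right and rows downward; lengths in m; the calibration is good to about 2 mm. A picture is of the moment at which its call begins: read the wrist's pose just before it. camera_params takes no time and is no camera call.
- job_done(): hands the job in, once; it reports no verdict.
The state is a dict: "time": time; "q": joint angles; "qd": joint speeds; "joint_efforts": joint torques, N m; "ee_pos": TCP position; "tcp_rot": TCP orientation; "wrist_force": force on the tool from outside, world axes, zero at the start; "torque": the same for the moment, N m; "opening": finger opening in m.
Only numpy, scipy, OpenCV 4.12 (cv2) and the standard library are available. Lean on these libraries where they do the work, as an engineer would, in place of code of your own. Each camera call takes 0.05 s, during which the arm holds its last target.

### The job

Set the carton that stands on its long side down in the nest between the two low rails, then clamp it by rolling the small thumbwheel in the slot of the nest's housing with a fingertip, pressing only lightly and taking several strokes towards the carton. Stop when the carton is home against the end stop and the jaw's sprung pad is pressed about half way back; do not push the jaw itself and never drive the pad to its bottom.

Things in the scene. Friction and masses are not known exactly. Their poses are not given: they have to be found in the camera images.
- nest: Aluminium clamping nest fixed to the table, base plate 116 (its x) by 304 (its y) by 8 mm. Origin: centre of its underside, on the table; z up. Along its y, from -y to +y: end stop 90 mm wide, 60 mm high (inner face at y = -138 mm); carton bay between two low rails; jaw; grey housing 80 mm wide from y = 44 to 148 mm, its deck 46 mm above the table
- stop_face (a point): Middle of the end stop's inner face, 30 mm above the table; axes as the nest's
- wheel_slot (a point): Middle of the slot (20 wide, 54 mm long along the nest's y) in the housing's deck, level with the deck; axes as the nest's. Directly below is the axle (along x) of the ribbed rubber thumbwheel, 44 mm in diameter, 14 mm wide. Its crown stands 4 to 12 mm above the deck, differently each time and not measured: feel for it from above. Its sprung mount gives 1 mm per 4 N, 6 mm at most
- thumbwheel (a joint): Turn of the thumbwheel in rad, 0 with the jaw open (start), at most 3.7; grows when its crown is rolled towards the carton (nest's -y), closing the jaw 7 mm per rad. Stays where it is left. 5 to 8 N of fingertip pressure rolls it, more than 12 N is too much; the rim takes about 3 N to turn plus a third of the clamping force
- jaw (a joint): Travel of the steel jaw block (56 mm wide, top 48 to 55 mm above the table) towards the end stop (nest's -y) in m, 0 fully open, 0.026 at most. It must be moved by the wheel alone, not pushed
- pad (a joint): How far the jaw's rubber-faced sprung pad (46 wide, 36 mm high) is pressed back towards the jaw, in m: 0 free, 0.008 bottomed, 1 N per mm. Aim at 0.0045 when clamped. With the jaw open and the pad free its face is 133 mm from the end stop's face
- carton: The filled cardboard carton, about 0.135 kg, standing on its long side: 58 mm wide (grasp across this), 117 mm long, 78 mm high. Its origin is the middle of one 117 x 78 mm side face; its z axis is level and points from there across the 58 mm width; its y axis is level along the 117 mm length; its x axis is vertical
- carton_mid (a point): Centre of the carton, 39 mm above what it stands on; axes as the carton's
- bay (a point): On the floor of the bay (8 mm above the table), under the middle of a carton that is fully home against the end stop; axes as the nest's. The rails' inner faces are at x = +-31.5 mm from it, their tops 14 mm above it; they run from 54 mm on the stop's side to 46 mm on the jaw's side. The carton lies along y
Things that resemble listed ones, but are neither listed nor needed, are in the scene too. Leave any turquoise look-alike of the carton alone.

How it is judged (in metres and radians):
On the way, in this order (a step that is already met when the one before it is completed fails the run):
1. the carton stands in the nest between the rails, let go, with the jaw still clear of it (x of carton_mid in the frame of nest between -0.006 and 0.006 m and z of carton_mid in the frame of nest between 0.044 and 0.05 m and y of carton_mid in the frame of nest between -0.083 and -0.061 m and contact force between the fingers and carton below 0.1 N and value of joint pad below 0.001 m), for 0.2 s.
2. a fingertip on the thumbwheel rolls the jaw's pad onto the carton (contact force between the fingers and thumbwheel above 0.5 N and contact force between pad and carton above 1 N).
At the end, for the whole second after the job is handed in: the carton stands at rest on the nest's floor between the rails, its end within 2 mm of the end stop, square to the nest within 0.08 rad, and the jaw's pad bears on it, pressed back 2.5 to 6.5 mm (value of joint pad between 0.0025 and 0.0065 m and contact force between pad and carton above 1.5 N and y of carton_mid in the frame of nest between -0.083 and -0.0775 m and x of carton_mid in the frame of nest between -0.006 and 0.006 m and z of carton_mid in the frame of nest between 0.044 and 0.05 m and angle between the y axis of carton and the y axis of nest, either way round below 0.08 rad and linear speed of carton below 0.01 m/s); the robot touches nothing.
It fails at once if the thumbwheel is pressed with more than 12 N (contact force between the fingers and thumbwheel above 12 N).
It fails at once if the pad is driven to its bottom (pressed back more than 7.6 mm) (value of joint pad above 0.0076 m).
It fails at once if the jaw or its pad is pushed by the gripper (contact force between the fingers and jaw above 1 N).
It also fails if it takes over 64 s, if anything falls off the work surface, if the arm or the gripper's body presses on something with over 40 N, if the wrist force passes 120 N, or if a joint passes its speed limit or range.

## Working session

There is one attempt and no reset: what is moved stays moved. The work goes in short steps, Python scripts to look and compute and a tool call to move; the robot and the scene stay as the last step left them, time stands still between calls to the robot, and variables do not carry over. Pictures are saved under pics/ and viewed, and the job is handed in when it is done.

Besides the shell and the picture viewer there is one more tool, called after "Request:" by a JSON object that holds its "method" and its "body". servo_tool: Moves the arm, as the interface text tells. Its arguments: {"type":"object","properties":{"steps":{"type":"array"},"grip":{"type":"number"},"grip_force":{"type":"number"}},"required":["steps"]}

```bash
mkdir -p pics; ls; python3 - <<'E'
from workcell import *
import cv2
print(get_obs())
for n in ["scene","side"]:
    p,d=camera(n); cv2.imwrite(f"pics/{n}0.png",p[:,:,::-1]); import numpy as np; np.save(f"{n}0.npy",d); print(n,camera_params(n))
print(camera_params("wrist"))
E
```

```text
pics
{'time': 0.0, 'q': array([-7.21928407e+01,  5.01090997e+00,  1.00342843e+01,  9.50996320e+01,
        1.67379779e-04,  8.99999492e+01]), 'qd': array([-0.02268094,  0.01277117, -0.07568303,  0.10372644, -0.01658531,
       -0.00669988]), 'joint_efforts': array([ 1.66430687e-03, -5.20389640e+01,  4.64805043e+01,  1.63925753e-02,
        9.71462782e-05,  1.76288773e-05]), 'ee_pos': array([ 0.16813682, -0.52345764,  0.25258335]), 'tcp_rot': array([-1.79923742e+02, -1.67447237e-04,  1.78072099e+01]), 'wrist_force': array([ 0.69588113, -0.04703343,  1.03433684]), 'torque': array([ 0.01516146, -0.00999557,  0.01168255]), 'opening': 0.08576583590834153}
scene {'intrinsics': array([[485.31665089,   0.        , 321.94505465],
       [  0.        , 485.31665089, 199.58871478],
       [  0.        ,   0.        ,   1.        ]]), 'rvec': array([ 1.95420149, -0.48040438,  0.33892268]), 'tvec': array([-0.48330967,  0.11913874,  0.89228047])}
side {'intrinsics': array([[366.48738283,   0.        , 314.71486539],
       [  0.        , 366.48738283, 198.61535236],
       [  0.        ,   0.        ,   1.        ]]), 'rvec': array([ 1.93869455, -0.43062713,  0.31972591]), 'tvec': array([-0.46262013,  0.10138935,  0.78119848])}
{'intrinsics': array([[355.37051744,   0.        , 316.4853677 ],
       [  0.        , 355.37051744, 193.72523228],
       [  0.        ,   0.        ,   1.        ]]), 'hand_eye': array([[ 5.45934048e-04, -9.63561354e-01, -2.67486856e-01,
         6.86984138e-02],
       [ 9.99999577e-01,  3.28043171e-04,  8.59272480e-04,
        -9.11879898e-04],
       [-7.40214518e-04, -2.67487212e-01,  9.63561126e-01,
        -1.19357330e-01],
       [ 0.00000000e+00,  0.00000000e+00,  0.00000000e+00,
         1.00000000e+00]])}
```

View pics/scene0.png

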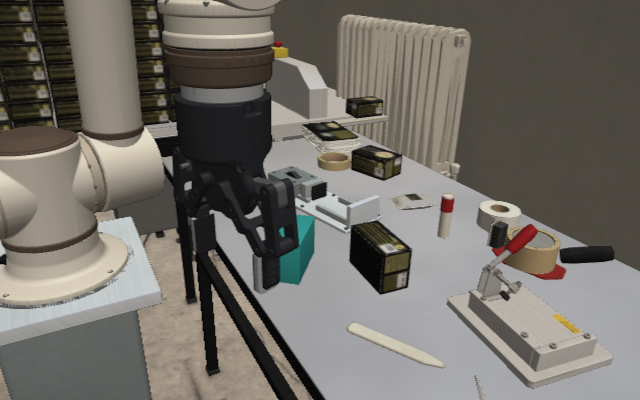

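View pics/side0.png

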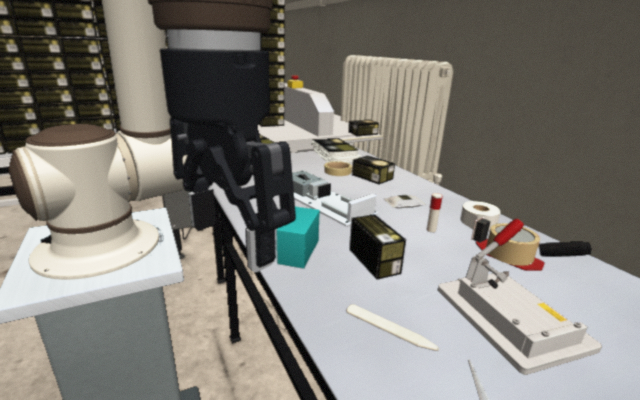

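Candidates: black carton at (380,256) in the scene view, black carton farther off at (376,162), one on the far shelf at (365,106), stacked flat pieces at (330,135), and the turquoise look-alike at (297,250). The nest is at (325,197). Next I'll measure heights and sizes.

```bash
cat > h.py <<'E'
import numpy as np,cv2
from scipy.spatial.transform import Rotation as R
from workcell import *
def cloud(d,cp,T=None):
    K=cp["intrinsics"];v,u=np.mgrid[0:d.shape[0],0:d.shape[1]]
    P=np.stack([(u-K[0,2])/K[0,0]*d,(v-K[1,2])/K[1,1]*d,d],-1)
    if T is None:
        Rm=cv2.Rodrigues(cp["rvec"])[0]; return (P-cp["tvec"])@Rm
    return P@T[:3,:3].T+T[:3,3]
def wristT(o,cp):
    T=np.eye(4);T[:3,:3]=R.from_euler('xyz',o["tcp_rot"],degrees=True).as_matrix();T[:3,3]=o["ee_pos"]
    return T@cp["hand_eye"]
E
python3 - <<'E'
from h import *
d=np.load("scene0.npy");W=cloud(d,camera_params("scene"))
for n,(u,v) in dict(c1top=(380,240),c1a=(352,226),c1b=(379,221),c1c=(410,257),c1d=(381,263),c2=(376,152),c2b=(376,165),turq=(297,220),stop=(365,200),jaw=(318,180),hous=(290,172),hous2=(300,185),table=(430,300)).items(): print(n,np.round(W[v,u],3))
p,_=cv2.imread("pics/scene0.png"),0
c=p[130:300,230:430]; cv2.imwrite("pics/crop0.png",cv2.resize(c,None,fx=3.4,fy=3.4,interpolation=cv2.INTER_CUBIC))
E
```

```text
c1top [ 0.5   -0.3    0.078]
c1a [ 0.485 -0.232  0.077]
c1b [ 0.635 -0.111 -0.001]
c1c [ 0.53  -0.347  0.061]
c1d [ 0.474 -0.342  0.062]
c2 [0.801 0.153 0.055]
c2b [0.77  0.105 0.038]
turq [ 0.404 -0.168  0.078]
stop [ 0.592 -0.112  0.059]
jaw [0.564 0.049 0.051]
hous [0.525 0.123 0.052]
hous2 [0.526 0.069 0.037]
table [ 0.542 -0.396  0.001]
```

View pics/crop0.png

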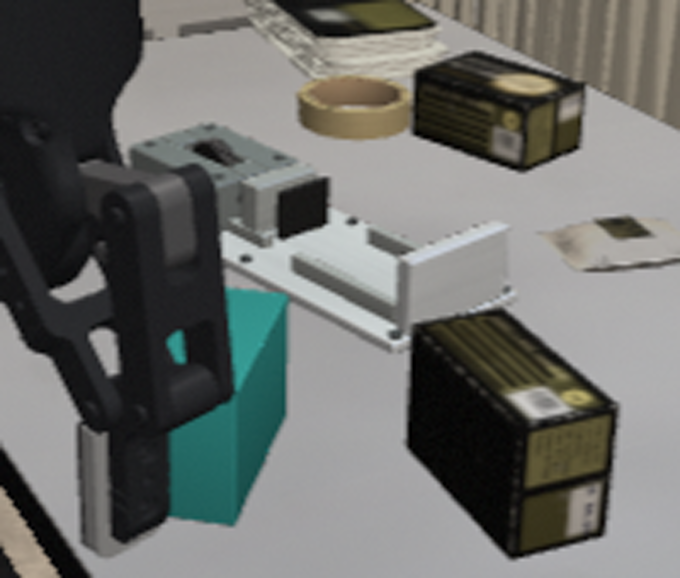

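The near black carton at (380,256) has its top at 78 mm, so it stands on its long side. The far one at (376,162) is 55 mm high, lying down. The crop confirms the choice. I'll fit the top rectangle and get a wrist view.

```bash
python3 - <<'E'
from h import *
W=cloud(np.load("scene0.npy"),camera_params("scene"))
def fit(lo,hi,zl,zh,name):
    m=(W>=np.array([*lo,zl])).all(-1)&(W<=np.array([*hi,zh])).all(-1)
    m=cv2.morphologyEx(m.astype(np.uint8),cv2.MORPH_OPEN,np.ones((2,2)))>0
    P=W[m][:,:2].astype(np.float32)*1000
    print(name,len(P),cv2.minAreaRect(P))
fit((.43,-.4),(.57,-.2),.073,.085,"carton")
fit((.3,-.4),(.43,-.1),.073,.085,"turq")
fit((.5,-.18),(.68,-.05),.052,.066,"stop")
fit((.45,-.2),(.72,.2),.004,.013,"base")
fit((.45,.0),(.62,.2),.042,.05,"deck")
E
```

```text
carton 1167 ((294.7817687988281, -534.74755859375), (863.208251953125, 112.47911834716797), 48.824886322021484)
turq 330 ((220.2002410888672, -516.9760131835938), (827.77734375, 56.9738883972168), 62.28969955444336)
stop 189 ((635.507080078125, -79.76612854003906), (206.0772247314453, 39.67536926269531), 35.36878967285156)
base 1056 ((410.0862731933594, -455.17425537109375), (1104.254638671875, 265.2366943359375), 64.53522491455078)
deck 543 ((284.2815246582031, -340.7135009765625), (1195.6971435546875, 143.42977905273438), 60.56773376464844)
```

Request:
{"method": "servo_tool", "body": {"steps": [{"x":40,"y":40,"z":30},{"x":80,"y":80,"z":60},{"x":120,"y":120,"z":90},{"x":160,"y":160,"z":100},{"x":200,"y":190,"z":100},{"x":230,"y":200,"z":100},{"x":240,"y":200,"z":100},{"x":240,"y":200,"z":100}]}}

```text
schema error: expected keys x, y, z, yaw
```

```bash
python3 - <<'E'
from h import *
o=get_obs();p,d=camera("wrist");cp=camera_params("wrist")
print(o["time"],o["ee_pos"],o["tcp_rot"],o["q"])
cv2.imwrite("pics/w1.png",p[:,:,::-1]);np.save("w1.npy",cloud(d,cp,wristT(o,cp)))
E
```

```text
0.1 [ 0.16811746 -0.52348636  0.2526614 ] [-1.79932079e+02  1.27634631e-03  1.78047025e+01] [-7.21949864e+01  5.00737625e+00  1.00392124e+01  9.50997574e+01
 -1.27597665e-03  9.00003126e+01]
```

View pics/w1.png

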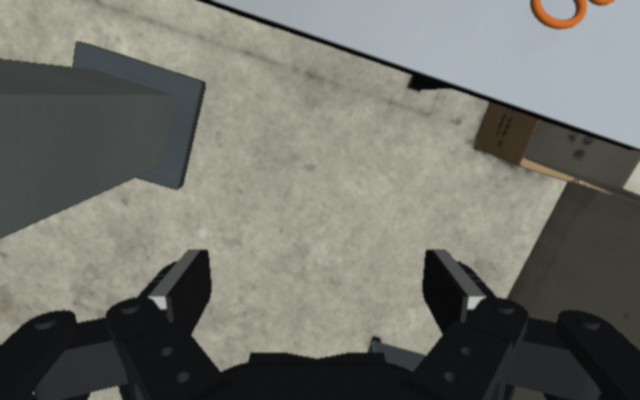

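Request:
{"method": "servo_tool", "body": {"steps": [{"x":40,"y":50,"z":20,"yaw":0},{"x":80,"y":100,"z":40,"yaw":0},{"x":120,"y":150,"z":60,"yaw":0},{"x":160,"y":200,"z":80,"yaw":0},{"x":200,"y":250,"z":100,"yaw":0},{"x":240,"y":300,"z":100,"yaw":0},{"x":260,"y":340,"z":100,"yaw":0},{"x":270,"y":360,"z":100,"yaw":0},{"x":270,"y":360,"z":100,"yaw":0},{"x":270,"y":360,"z":100,"yaw":0}]}}

```text
time: 1.4
ee_pos: [0.4379, -0.1639, 0.3526]
tcp_rot: [-179.9, 0.0, 17.8]
wrist_force: [-0.2, 0.1, 0.4]
opening: 0.0855
```

```bash
python3 - <<'E'
from h import *
o=get_obs();p,d=camera("wrist");cp=camera_params("wrist")
print(o["time"],o["ee_pos"],o["tcp_rot"],o["q"])
cv2.imwrite("pics/w2.png",p[:,:,::-1]);np.save("w2.npy",cloud(d,cp,wristT(o,cp)))
E
```

```text
1.4 [ 0.43794103 -0.16387433  0.35262254] [-1.79942475e+02  2.13775880e-02  1.78118589e+01] [-2.05333973e+01 -2.70595974e+00  1.35977857e+01  1.06356200e+02
  3.18536141e-02  1.41654740e+02]
```

View pics/w2.png

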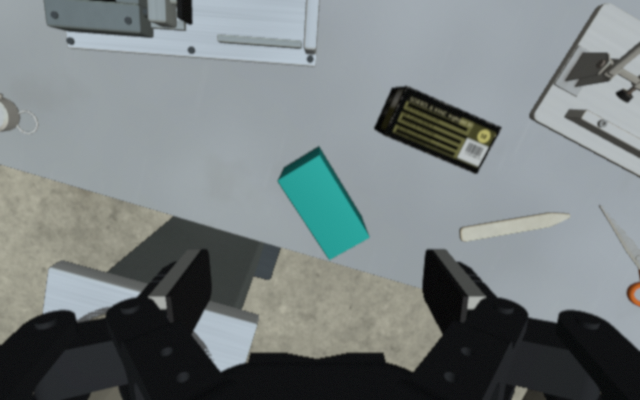

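The view shows the carton at (440,130), the turquoise look-alike at (325,205) and the nest partly visible at (190,35), stop on the right at (310,20). I'll fit the carton here and move to see the nest fully.

```bash
cat >> h.py <<'E'
def fit(W,lo,hi,zl,zh,name):
    m=(W>=np.array([*lo,zl])).all(-1)&(W<=np.array([*hi,zh])).all(-1)
    n,l,s,_=cv2.connectedComponentsWithStats(m.astype(np.uint8))
    m=l==1+np.argmax(s[1:,4])
    P=np.ascontiguousarray(W[m][:,:2]*1000,dtype=np.float32)
    r=cv2.minAreaRect(P); print(name,len(P),np.round(r[0],1),np.round(r[1],1),round(r[2],2),"z",np.median(W[m][:,2]))
    return m
E
python3 - <<'E'
from h import *
for n in ("w2","scene0"):
    W=np.load("w2.npy") if n=="w2" else cloud(np.load("scene0.npy"),camera_params("scene"))
    print(n)
    fit(W,(.43,-.4),(.57,-.2),.072,.085,"carton")
    fit(W,(.5,-.18),(.68,-.05),.055,.066,"stop")
    fit(W,(.45,-.2),(.72,.2),.004,.013,"base")
    fit(W,(.45,.0),(.62,.2),.042,.05,"deck")
E
```

```text
w2
carton 5627 [ 509.4 -285.4] [117.6  57.5] 85.67 z 0.0772839345896289
stop 639 [ 570.1 -113.8] [48.9 14. ] 13.87 z 0.05830480487360773
base 8847 [525.3  25.8] [ 72.6 302.4] 17.61 z 0.006548618519789495
deck 2749 [510.1 119. ] [ 33.4 104.8] 13.85 z 0.04433387808058764
scene0
carton 1195 [ 506.7 -288.1] [119.4  59.3] 85.59 z 0.07770930561513983
stop 149 [ 585.9 -111.6] [87.9 16.8] 15.1 z 0.05861249395893292
base 983 [564.6 -22.2] [116.5 201.7] 13.87 z 0.0074071569677012115
deck 560 [534.9  97.6] [ 81.7 159.8] 13.32 z 0.045288907390367956
```

Request:
{"method": "servo_tool", "body": {"steps": [{"x":10,"y":40,"z":10,"yaw":0},{"x":20,"y":80,"z":20,"yaw":0},{"x":30,"y":120,"z":30,"yaw":0},{"x":40,"y":140,"z":30,"yaw":0},{"x":50,"y":150,"z":30,"yaw":0},{"x":50,"y":150,"z":30,"yaw":0},{"x":50,"y":150,"z":30,"yaw":0}]}}

```text
time: 2.33
ee_pos: [0.4876, -0.0151, 0.3825]
tcp_rot: [-179.9, 0.0, 17.7]
wrist_force: [0.2, 0.2, 0.5]
opening: 0.0854
```

```bash
python3 - <<'E'
from h import *
o=get_obs();p,d=camera("wrist");cp=camera_params("wrist")
print(o["time"],o["ee_pos"],o["tcp_rot"],o["q"])
W=cloud(d,cp,wristT(o,cp))
cv2.imwrite("pics/w3.png",p[:,:,::-1]);np.save("w3.npy",W)
fit(W,(.43,-.4),(.57,-.2),.072,.085,"carton")
fit(W,(.5,-.18),(.68,-.05),.055,.066,"stop")
fit(W,(.45,-.2),(.75,.2),.004,.013,"base")
fit(W,(.45,.0),(.65,.2),.042,.047,"deck")
fit(W,(.45,-.1),(.72,.1),.014,.026,"rail")
fit(W,(.45,-.1),(.72,.1),.048,.056,"jaw")
E
```

```text
2.325 [ 0.48760571 -0.01514935  0.3825314 ] [-1.79944757e+02  4.64471618e-02  1.76956801e+01] [-1.79925965e+00  1.70191906e+00  2.15276141e+01  1.09887915e+02
  3.65750751e-02  1.60505063e+02]
carton 4187 [ 509.4 -285.5] [118.8  57.6] 85.6 z 0.07738974377292279
stop 892 [ 590.1 -108.6] [89.8 14.2] 13.91 z 0.05838253231913834
base 11857 [555.7  31.7] [116.  302.4] 13.78 z 0.0066489450430613495
deck 4852 [532.8 124.9] [ 79.8 103.6] 13.81 z 0.04443546255045114
rail 540 [610.1 -41. ] [ 8.3 99.3] 13.87 z 0.020347067567636573
jaw 722 [550.2  54.2] [55.  19.6] 13.17 z 0.050093554680872926
```

View pics/w3.png

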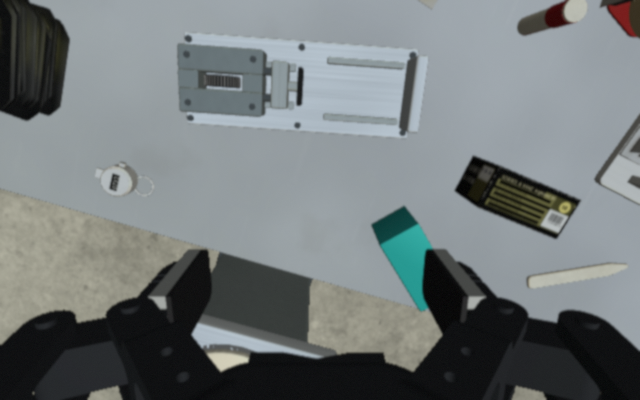

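Measurements agree with the given sizes: nest at (555.7, 31.7) mm with yaw 13.85°, and the stop, deck and rail offsets match the spec. The carton is at (509.4, -285.4) with its long axis at 85.6°, top 78 mm. The wheel shows at (222,80). Now I'll move above the carton.

Request:
{"method": "servo_tool", "body": {"steps": [{"x":0,"y":-30,"z":0,"yaw":9},{"x":5,"y":-70,"z":0,"yaw":18},{"x":10,"y":-110,"z":-20,"yaw":27},{"x":15,"y":-150,"z":-50,"yaw":36},{"x":20,"y":-190,"z":-80,"yaw":45},{"x":22,"y":-230,"z":-120,"yaw":54},{"x":22,"y":-260,"z":-160,"yaw":61},{"x":22,"y":-270,"z":-200,"yaw":68},{"x":22,"y":-270,"z":-225,"yaw":68},{"x":22,"y":-270,"z":-225,"yaw":68},{"x":22,"y":-270,"z":-225,"yaw":68}]}}

```text
time: 3.75
ee_pos: [0.5096, -0.2855, 0.1592]
tcp_rot: [180.0, 0.1, 85.7]
wrist_force: [0.9, -0.0, 0.2]
opening: 0.0856
```

```bash
python3 - <<'E'
from h import *
W=np.load("w3.npy")
# slot area in nest frame
th=np.deg2rad(13.85);c,s=np.cos(th),np.sin(th)
q=W[...,:2]*1000-[555.7,31.7]; nx=q[...,0]*c+q[...,1]*s; ny=-q[...,0]*s+q[...,1]*c
z=W[...,2]*1000
for y in range(46,150,4):
    print(y,[ (round(float(np.median(z[(abs(nx-x)<2)&(abs(ny-y)<2)])),1) if ((abs(nx-x)<2)&(abs(ny-y)<2)).any() else None) for x in range(-16,17,4)])
o=get_obs();p,d=camera("wrist");cp=camera_params("wrist")
print(o["time"],o["ee_pos"],o["tcp_rot"],o["q"])
W=cloud(d,cp,wristT(o,cp))
cv2.imwrite("pics/w4.png",p[:,:,::-1]);np.save("w4.npy",W)
fit(W,(.43,-.4),(.59,-.2),.072,.085,"carton")
E
```

```text
46 [43.0, 43.0, 33.9, 35.0, 42.3, 37.0, 39.4, 40.9, 44.4]
50 [44.4, 44.2, 44.6, 44.2, 44.4, 45.0, 44.3, 44.0, 44.9]
54 [45.1, 44.3, 44.7, 44.7, 44.6, 44.2, 44.8, 45.3, 44.8]
58 [44.1, 44.4, 44.4, 44.6, 44.6, 44.9, 44.4, 44.3, 45.1]
62 [44.4, 44.5, 44.5, 44.8, 44.6, 44.2, 44.4, 44.3, 44.8]
66 [44.6, 44.4, 44.7, 44.6, 44.3, 44.5, 44.2, 43.6, 44.3]
70 [44.7, 44.2, 44.3, 43.5, 44.0, 43.9, 42.8, 43.9, 44.6]
74 [44.6, 44.7, 37.8, 36.4, 35.2, 36.3, 34.8, 43.9, 45.1]
78 [44.8, 44.4, 7.7, 42.3, 42.9, 42.4, 8.5, 43.7, 44.6]
82 [44.5, 43.8, 7.1, 47.8, 47.5, 47.5, 6.1, 43.7, 44.6]
86 [45.4, 43.9, 6.6, 50.1, 51.1, 50.7, 46.9, 43.1, 44.4]
90 [44.6, 44.9, 7.7, 52.3, 51.6, 51.6, 7.0, 43.4, 44.4]
94 [44.2, 44.1, 8.4, 53.2, 53.0, 53.1, 7.4, 43.7, 44.5]
98 [44.7, 43.7, 8.0, 53.1, 53.7, 53.2, 6.9, 43.5, 44.7]
102 [44.4, 43.5, 6.4, 52.1, 51.8, 51.6, 28.8, 43.7, 44.4]
106 [44.6, 44.4, 6.9, 50.5, 51.0, 51.1, 7.1, 43.9, 44.9]
110 [44.7, 43.8, 7.1, 48.3, 48.1, 48.4, 27.4, 42.9, 44.5]
114 [44.8, 43.7, 6.9, 45.5, 45.0, 44.7, 8.1, 43.8, 44.9]
118 [44.5, 43.2, 6.4, 39.0, 40.5, 41.1, 6.2, 43.4, 44.3]
122 [45.0, 44.1, 25.6, 35.3, 33.1, 34.9, 30.4, 43.2, 44.7]
126 [44.2, 44.2, 44.2, 44.9, 44.4, 43.7, 44.1, 43.6, 44.7]
130 [43.9, 44.1, 44.6, 44.6, 44.2, 45.0, 44.7, 44.3, 44.2]
134 [44.6, 44.1, 44.7, 44.7, 44.7, 44.6, 44.8, 44.1, 44.3]
138 [43.9, 43.9, 44.1, 44.3, 44.6, 43.9, 44.0, 43.8, 44.7]
142 [44.3, 43.6, 44.6, 45.1, 44.1, 44.4, 44.4, 44.2, 44.1]
146 [43.6, 43.8, 43.7, 44.5, 44.3, 44.6, 44.5, 43.9, 44.3]
3.75 [ 0.50963229 -0.28554902  0.15919768] [1.79967095e+02 6.88620042e-02 8.56567600e+01] [-2.92402009e+01  8.73219978e+00  3.78956798e+00  8.49985314e+01
 -4.86099281e-02  6.51029943e+01]
carton 17790 [ 509.3 -285.3] [116.9  57.7] 85.67 z 0.07725620739373062
```

View pics/w4.png

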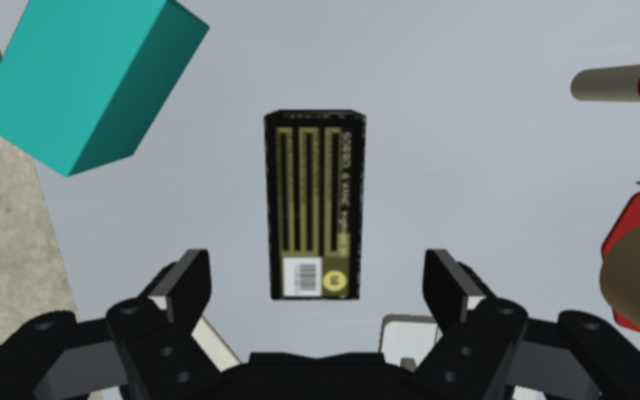

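The fit at close range confirms carton centre (509.3,-285.3), yaw 85.67. The fingers straddle it. I'll descend and grip.

Request:
{"method": "servo_tool", "body": {"steps": [{"x":0,"y":0,"z":-35,"yaw":0},{"x":0,"y":0,"z":-70,"yaw":0},{"x":0,"y":0,"z":-95,"yaw":0},{"x":0,"y":0,"z":-103,"yaw":0},{"x":0,"y":0,"z":-103,"yaw":0},{"x":0,"y":0,"z":-103,"yaw":0}]}}

```text
time: 4.55
ee_pos: [0.5107, -0.2859, 0.0582]
tcp_rot: [179.8, 0.1, 85.7]
wrist_force: [-0.4, -0.2, 0.1]
opening: 0.0856
```

Request:
{"method": "servo_tool", "body": {"steps": [{"x":0,"y":0,"z":0,"yaw":0},{"x":0,"y":0,"z":0,"yaw":0},{"x":0,"y":0,"z":0,"yaw":0},{"x":0,"y":0,"z":0,"yaw":0},{"x":0,"y":0,"z":0,"yaw":0},{"x":0,"y":0,"z":0,"yaw":0}], "grip": 50, "grip_force": 25}}

```text
time: 5.3
ee_pos: [0.5111, -0.2862, 0.0593]
tcp_rot: [179.7, 0.2, 85.7]
wrist_force: [-0.6, -0.1, 4.8]
opening: 0.0573
```

Request:
{"method": "servo_tool", "body": {"steps": [{"x":0,"y":0,"z":15,"yaw":0},{"x":0,"y":0,"z":40,"yaw":0},{"x":0,"y":0,"z":65,"yaw":0},{"x":0,"y":0,"z":80,"yaw":0},{"x":0,"y":0,"z":80,"yaw":0},{"x":0,"y":0,"z":80,"yaw":0}]}}

```text
time: 6.05
ee_pos: [0.5108, -0.286, 0.1384]
tcp_rot: [179.8, 0.2, 85.7]
wrist_force: [0.4, -0.2, -1.9]
opening: 0.0572
```

```bash
python3 - <<'E'
from h import *
o=get_obs();p,d=camera("wrist");cp=camera_params("wrist")
print(o["time"],o["ee_pos"],o["tcp_rot"],o["wrist_force"],o["opening"])
W=cloud(d,cp,wristT(o,cp))
cv2.imwrite("pics/w5.png",p[:,:,::-1])
m=fit(W,(.4,-.4),(.6,-.2),.145,.175,"carton")
cp=camera_params("side");p,d=camera("side");cv2.imwrite("pics/s5.png",p[:,:,::-1])
E
```

```text
6.05 [ 0.51083517 -0.28601924  0.13837302] [1.79791768e+02 1.55745030e-01 8.56774816e+01] [ 0.4411808  -0.15329255 -1.87734184] 0.05718384209892119
carton 51866 [ 512.8 -266. ] [ 78.5 123. ] 85.7 z 0.15645162536811938
```

View pics/w5.png

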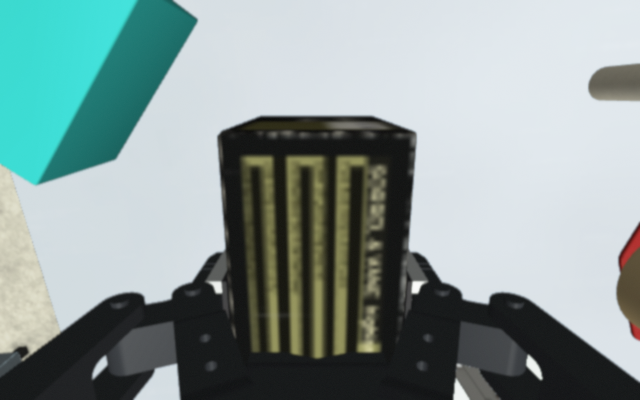

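View pics/s5.png

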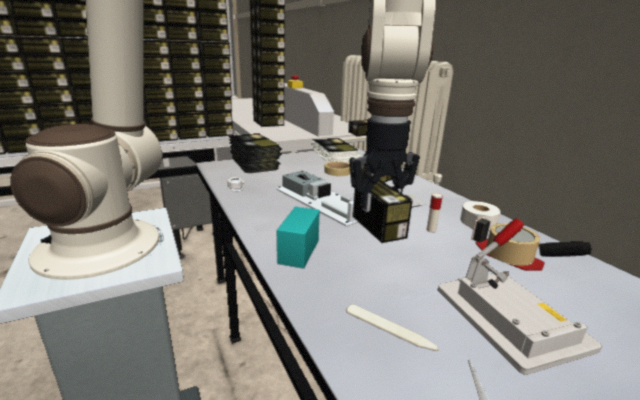

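The carton is held square and level, clear of the table (force -1.9 N, close to its weight). Next I'll carry it over the nest, to y ≈ -74 mm in the nest frame.

Request:
{"method": "servo_tool", "body": {"steps": [{"x":6,"y":20,"z":10,"yaw":2},{"x":14,"y":55,"z":15,"yaw":4},{"x":24,"y":95,"z":15,"yaw":7},{"x":35,"y":135,"z":15,"yaw":10},{"x":45,"y":175,"z":15,"yaw":13},{"x":55,"y":210,"z":15,"yaw":16},{"x":61,"y":235,"z":15,"yaw":18},{"x":62.6,"y":245,"z":10,"yaw":18.2},{"x":62.6,"y":245,"z":0,"yaw":18.2},{"x":62.6,"y":245,"z":0,"yaw":18.2},{"x":62.6,"y":245,"z":0,"yaw":18.2}]}}

```text
time: 7.52
ee_pos: [0.5731, -0.0418, 0.1381]
tcp_rot: [179.8, 0.1, 103.8]
wrist_force: [0.2, 0.3, -0.1]
opening: 0.0568
```

```bash
python3 - <<'E'
from h import *
o=get_obs();p,d=camera("wrist");cp=camera_params("wrist")
print(o["time"],o["ee_pos"],o["tcp_rot"],o["wrist_force"],o["opening"])
q=o["ee_pos"][:2]*1000-[555.7,31.7];th=np.deg2rad(13.85);c,s=np.cos(th),np.sin(th);print("nest xy",q[0]*c+q[1]*s,-q[0]*s+q[1]*c)
W=cloud(d,cp,wristT(o,cp))
cv2.imwrite("pics/w6.png",p[:,:,::-1])
p,d=camera("scene");cv2.imwrite("pics/s6.png",p[100:300,200:500,::-1].repeat(2,0).repeat(2,1))
fit(W,(.45,.05),(.65,.2),.042,.047,"deck")
E
```

```text
7.525 [ 0.57308159 -0.04178931  0.13807046] [1.79835656e+02 1.44799945e-01 1.03799713e+02] [ 0.16611392  0.29051162 -0.1427857 ] 0.056820296241957634
nest xy -0.7156947527886608 -75.51348298033889
deck 4 [574.2  50.3] [1.2 0.2] 14.12 z 0.0427676142459813
```

View pics/w6.png

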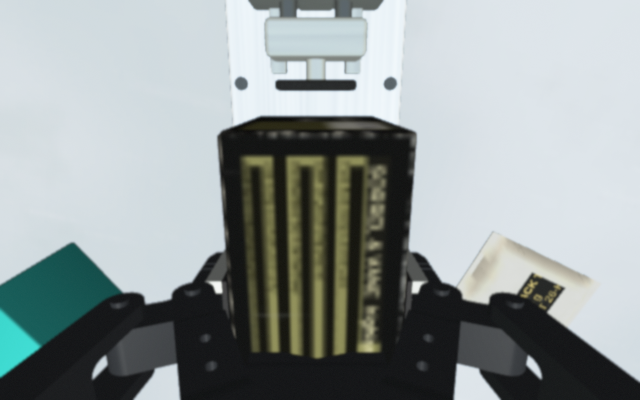

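View pics/s6.png

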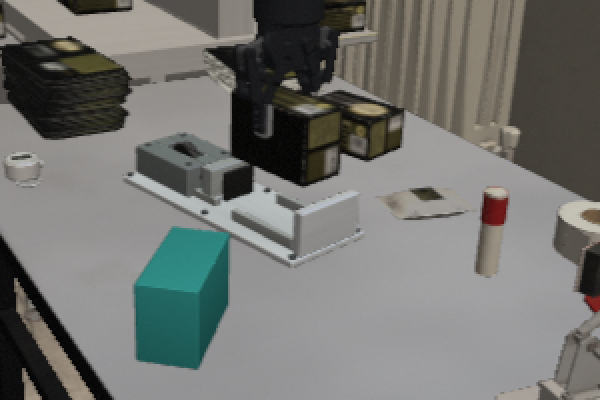

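The carton is centred over the base plate: plate edges at 228 and 405, carton at 219 to 414. The pad at (316,85) is ahead of it. I'll lower in two stages.

Request:
{"method": "servo_tool", "body": {"steps": [{"x":0.3,"y":1.7,"z":-15,"yaw":0},{"x":0.3,"y":1.7,"z":-35,"yaw":0},{"x":0.3,"y":1.7,"z":-48,"yaw":0},{"x":0.3,"y":1.7,"z":-56,"yaw":0},{"x":0.3,"y":1.7,"z":-61,"yaw":0},{"x":0.3,"y":1.7,"z":-64,"yaw":0},{"x":0.3,"y":1.7,"z":-66,"yaw":0},{"x":0.3,"y":1.7,"z":-66,"yaw":0}]}}

```text
time: 8.62
ee_pos: [0.5737, -0.0399, 0.0726]
tcp_rot: [179.8, 0.2, 103.8]
wrist_force: [-0.3, -0.1, -1.6]
opening: 0.0571
```

Request:
{"method": "servo_tool", "body": {"steps": [{"x":0,"y":0,"z":-1,"yaw":0},{"x":0,"y":0,"z":-2,"yaw":0},{"x":0,"y":0,"z":-3,"yaw":0},{"x":0,"y":0,"z":-3,"yaw":0}]}}

```text
time: 9.12
ee_pos: [0.5737, -0.0399, 0.0695]
tcp_rot: [179.8, 0.2, 103.8]
wrist_force: [-1.1, 0.1, -0.9]
opening: 0.0573
```

Request:
{"method": "servo_tool", "body": {"steps": [{"x":0,"y":0,"z":-0.7,"yaw":0},{"x":0,"y":0,"z":-1.5,"yaw":0},{"x":0,"y":0,"z":-2,"yaw":0},{"x":0,"y":0,"z":-2,"yaw":0}]}}

```text
time: 9.62
ee_pos: [0.5736, -0.0399, 0.0674]
tcp_rot: [179.8, 0.2, 103.8]
wrist_force: [-0.7, -0.3, -1.3]
opening: 0.0572
```

```bash
python3 - <<'E'
from h import *
p,d=camera("scene");cv2.imwrite("pics/s7.png",p[100:300,200:500,::-1].repeat(2,0).repeat(2,1))
W=cloud(d,camera_params("scene"));fit(W,(.5,-.14),(.68,.06),.082,.095,"carton top")
E
```

```text
carton top 460 [580.4 -63.2] [82.7 83.9] 32.44 z 0.08593206641754414
```

View pics/s7.png

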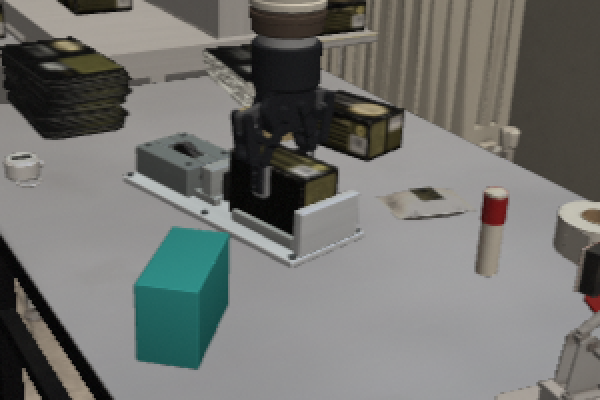

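Request:
{"method": "servo_tool", "body": {"steps": [{"x":0,"y":0,"z":-0.5,"yaw":0},{"x":0,"y":0,"z":-1,"yaw":0},{"x":0,"y":0,"z":-1,"yaw":0}]}}

```text
time: 10.05
ee_pos: [0.5737, -0.0399, 0.0673]
tcp_rot: [179.8, 0.2, 103.8]
wrist_force: [-1.9, 0.9, 5.4]
opening: 0.0571
```

The carton is on the nest's floor (5 N). I'll release and rise.

Request:
{"method": "servo_tool", "body": {"steps": [{"x":0,"y":0,"z":0.5,"yaw":0},{"x":0,"y":0,"z":0.5,"yaw":0},{"x":0,"y":0,"z":0.5,"yaw":0},{"x":0,"y":0,"z":0.5,"yaw":0}], "grip": 80}}

```text
time: 10.55
ee_pos: [0.5737, -0.0399, 0.0677]
tcp_rot: [179.8, 0.2, 103.8]
wrist_force: [-0.3, 0.7, 0.2]
opening: 0.0803
```

Request:
{"method": "servo_tool", "body": {"steps": [{"x":0,"y":0,"z":20,"yaw":0},{"x":0,"y":0,"z":60,"yaw":0},{"x":0,"y":0,"z":100,"yaw":0},{"x":0,"y":0,"z":120,"yaw":0},{"x":0,"y":0,"z":120,"yaw":0}]}}

```text
time: 11.18
ee_pos: [0.5744, -0.04, 0.1892]
tcp_rot: [179.6, 0.2, 103.8]
wrist_force: [0.3, -0.1, -1.4]
opening: 0.0801
```

```bash
python3 - <<'E'
from h import *
o=get_obs();p,d=camera("wrist");cp=camera_params("wrist")
print(o["time"],o["ee_pos"],o["tcp_rot"],o["wrist_force"],o["opening"])
W=cloud(d,cp,wristT(o,cp));np.save("w8.npy",W)
cv2.imwrite("pics/w8.png",p[:,:,::-1])
fit(W,(.5,-.14),(.68,.06),.08,.095,"carton")
fit(W,(.45,.05),(.65,.2),.042,.047,"deck")
fit(W,(.45,-.2),(.75,.2),.003,.013,"base")
E
```

```text
11.175 [ 0.5744079  -0.03996512  0.18918891] [179.61451829   0.21357988 103.81267458] [ 0.33871023 -0.13109746 -1.35201281] 0.08014800040547418
carton 14930 [574.6 -39.5] [ 57.6 117.9] 13.78 z 0.08524196230945134
deck 2124 [543.7  80.2] [79.7 11.5] 13.88 z 0.04449831750243516
base 13754 [566.  -10.4] [116.3 215.1] 13.78 z 0.0067342988621075794
```

View pics/w8.png

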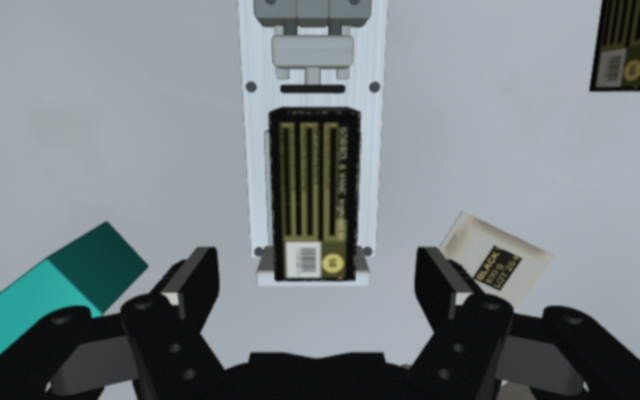

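Step 1 placement: carton at x=+1.3, y=-73.7 mm in the nest frame, height correct, squareness within 0.1°, let go, jaw clear. Wheel profile: centre y≈96, crown about 55 mm (9 mm above the deck). I'll close the gripper and move above the wheel.

Request:
{"method": "servo_tool", "body": {"steps": [{"x":-8,"y":30,"z":0,"yaw":0},{"x":-18,"y":70,"z":0,"yaw":0},{"x":-28,"y":110,"z":0,"yaw":0},{"x":-38,"y":150,"z":0,"yaw":0},{"x":-43.6,"y":172.7,"z":-10,"yaw":0},{"x":-43.6,"y":172.7,"z":-40,"yaw":0},{"x":-43.6,"y":172.7,"z":-74,"yaw":0},{"x":-43.6,"y":172.7,"z":-84,"yaw":0},{"x":-43.6,"y":172.7,"z":-84,"yaw":0},{"x":-43.6,"y":172.7,"z":-84,"yaw":0}], "grip": 0}}

```text
time: 12.48
ee_pos: [0.5308, 0.1328, 0.1048]
tcp_rot: [179.6, 0.2, 103.8]
wrist_force: [-0.4, -0.3, -0.4]
opening: -0.0
```

```bash
cat >> h.py <<'E'
def nest(p):
    q=np.array(p[:2])*1000-[555.7,31.7];th=np.deg2rad(13.85);c,s=np.cos(th),np.sin(th);return np.round([q[0]*c+q[1]*s,-q[0]*s+q[1]*c],2)
E
python3 - <<'E'
from h import *
F=[]
for i,n in enumerate(["wrist","side","scene","scene"]):
    o=get_obs();F.append(o["wrist_force"]);p,d=camera(n)
    cv2.imwrite(f"pics/{n}9.png",p[:,:,::-1])
    if n=="scene":W=cloud(d,camera_params(n)); cv2.imwrite("pics/c9.png",cv2.resize(p[110:230,230:410,::-1],None,fx=4,fy=4,interpolation=cv2.INTER_CUBIC))
print(np.round(F,2)); o=get_obs();print(o["time"],o["ee_pos"],nest(o["ee_pos"]),o["tcp_rot"],o["opening"])
E
```

```text
[[-0.36 -0.27 -0.43]
 [-0.61 -0.07 -0.44]
 [-0.33  0.33  0.09]
 [ 0.17 -0.05 -0.03]]
12.675 [0.53071083 0.13282724 0.10445731] [-5.0000e-02  1.0417e+02] [1.79659840e+02 1.74644265e-01 1.03807623e+02] 0.0002023264088604494
```

View pics/wrist9.png

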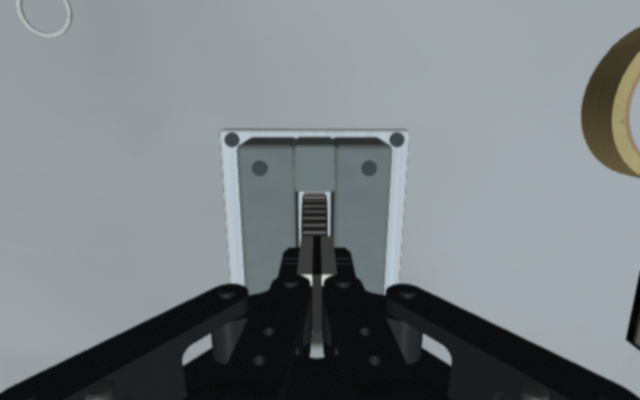

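View pics/c9.png

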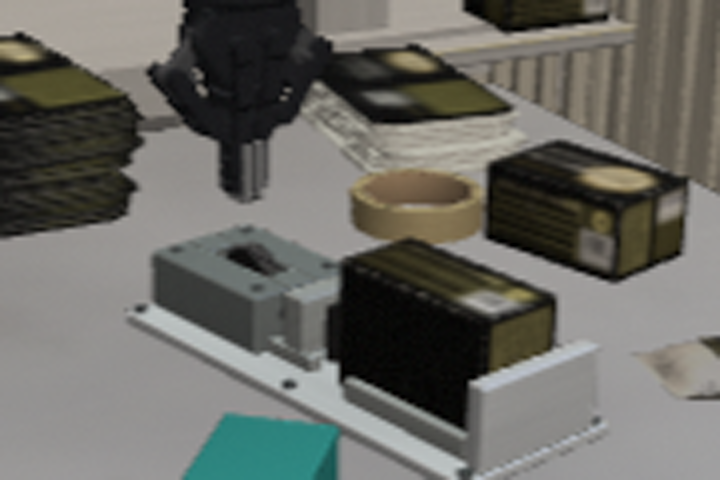

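The wrist view shows the closed fingertips at (316,240), in line with the wheel at (315,213). The scene crop shows the tips above the slot. I'll read the tip height from depth.

```bash
python3 - <<'E'
from h import *
p,d=camera("scene");W=cloud(d,camera_params("scene"))
m=(abs(W[...,0]-.53)<.04)&(abs(W[...,1]-.13)<.035)&(W[...,2]>.06)&(W[...,2]<.11)
z=W[m][:,2];print(len(z),np.sort(z)[:12])
for a in np.arange(.06,.11,.004):
    k=m&(W[...,2]>=a)&(W[...,2]<a+.004)
    if k.any():
        n=np.array([nest(q) for q in W[k]]);print(round(a,3),k.sum(),n.min(0),n.max(0))
E
```

```text
120 [0.08179034 0.08228649 0.08259741 0.08302566 0.08448451 0.08460535
 0.08470799 0.08476726 0.08483133 0.08524035 0.08528158 0.08726075]
0.08 4 [-8.23 96.89] [ -3.85 107.1 ]
0.084 11 [-10.79  90.57] [  2.08 111.71]
0.088 17 [-13.44  91.32] [ 10.18 109.57]
0.092 18 [-16.1   92.97] [ 15.72 108.81]
0.096 15 [-15.83  89.2 ] [  7.62 109.45]
0.1 21 [-17.1   89.75] [ 11.25 108.31]
0.104 23 [-18.46  90.58] [ 12.23 110.11]
0.108 11 [-15.3   90.52] [ 13.07 111.88]
```

The tips are about 22 mm below the TCP, so contact is expected near TCP z = 77 mm. Feeling down.

Request:
{"method": "servo_tool", "body": {"steps": [{"x":0.5,"y":-2,"z":-12,"yaw":0},{"x":0.5,"y":-2,"z":-20,"yaw":0},{"x":0.5,"y":-2,"z":-24,"yaw":0},{"x":0.5,"y":-2,"z":-24,"yaw":0}]}}

```text
time: 13.22
ee_pos: [0.5308, 0.1308, 0.0798]
tcp_rot: [179.7, 0.2, 103.8]
wrist_force: [-1.1, 0.3, 0.5]
opening: 0.0
```

Request:
{"method": "servo_tool", "body": {"steps": [{"x":0,"y":0,"z":-1,"yaw":0},{"x":0,"y":0,"z":-1,"yaw":0}]}}

```text
time: 13.48
ee_pos: [0.5309, 0.1308, 0.0789]
tcp_rot: [179.7, 0.2, 103.8]
wrist_force: [0.9, -0.8, 0.8]
opening: -0.0001
```

Request:
{"method": "servo_tool", "body": {"steps": [{"x":0,"y":0,"z":-1,"yaw":0},{"x":0,"y":0,"z":-1,"yaw":0}]}}

```text
time: 13.72
ee_pos: [0.5309, 0.1308, 0.0779]
tcp_rot: [179.7, 0.2, 103.8]
wrist_force: [0.2, 0.4, -0.2]
opening: 0.0002
```

Request:
{"method": "servo_tool", "body": {"steps": [{"x":0,"y":0,"z":-0.7,"yaw":0},{"x":0,"y":0,"z":-0.7,"yaw":0}]}}

```text
time: 13.98
ee_pos: [0.5309, 0.1308, 0.0771]
tcp_rot: [179.7, 0.2, 103.8]
wrist_force: [-0.2, 1.3, 0.1]
opening: -0.0
```

Request:
{"method": "servo_tool", "body": {"steps": [{"x":0,"y":0,"z":-0.7,"yaw":0},{"x":0,"y":0,"z":-0.7,"yaw":0}]}}

```text
time: 14.22
ee_pos: [0.5309, 0.1308, 0.0764]
tcp_rot: [179.7, 0.2, 103.8]
wrist_force: [-0.0, -0.0, 0.5]
opening: 0.0
```

Request:
{"method": "servo_tool", "body": {"steps": [{"x":0,"y":0,"z":-0.7,"yaw":0},{"x":0,"y":0,"z":-0.7,"yaw":0}]}}

```text
time: 14.48
ee_pos: [0.531, 0.1309, 0.0759]
tcp_rot: [179.7, 0.2, 103.8]
wrist_force: [-0.6, 0.8, 2.4]
opening: 0.0002
```

Request:
{"method": "servo_tool", "body": {"steps": [{"x":0,"y":0,"z":-0.5,"yaw":0},{"x":0,"y":0,"z":-0.5,"yaw":0}]}}

```text
time: 14.72
ee_pos: [0.531, 0.131, 0.0756]
tcp_rot: [179.7, 0.2, 103.8]
wrist_force: [-1.4, -0.3, 4.2]
opening: 0.0001
```

Contact at about z = 76.4 mm. At 75.6 it reads roughly 4 N. I'll press to about 6 N and make a first short stroke.

Request:
{"method": "servo_tool", "body": {"steps": [{"x":0,"y":0,"z":-0.8,"yaw":0},{"x":0.5,"y":-2,"z":-0.8,"yaw":0},{"x":1,"y":-4,"z":-0.8,"yaw":0}]}}

```text
time: 15.1
ee_pos: [0.532, 0.1273, 0.0751]
tcp_rot: [179.7, 0.1, 103.8]
wrist_force: [-2.0, 2.7, 6.5]
opening: 0.0
```

```bash
cat > st.py <<'E'
from h import *
import sys
F=[]
for i in range(2):
    p,d=camera("scene");o=get_obs();F.append(o["wrist_force"])
F=np.array(F);print("F",np.round(F.mean(0),2),"z",np.round(F[:,2],1),"t",o["time"],np.round(o["ee_pos"]*1000,2),nest(o["ee_pos"]))
cv2.imwrite(f"pics/{sys.argv[1]}.png",cv2.resize(p[110:230,230:410,::-1],None,fx=4,fy=4,interpolation=cv2.INTER_CUBIC))
W=cloud(d,camera_params("scene"))
# jaw top in nest coordinates
n=(W[...,:2]*1000-[555.7,31.7])@np.array([[.9709,-.2394],[.2394,.9709]])
m=(abs(n[...,0])<26)&(n[...,1]>-15)&(n[...,1]<43)&(W[...,2]>.047)&(W[...,2]<.057)
if m.any(): print("jaw top ny 5..95%",np.percentile(n[m][:,1],[5,50,95]),m.sum())
m=(abs(n[...,0])<22)&(W[...,2]>.083)&(W[...,2]<.095)&(abs(n[...,1]+75)<80)
if m.any(): print("carton top ny",np.percentile(n[m][:,1],[2,50,98]),m.sum())
E
python3 st.py a1
```

```text
F [-2.72  2.54  5.55] z [5.1 6. ] t 15.2 [531.99 127.12  75.1 ] [-0.18 98.32]
jaw top ny 5..95% [-6.74571462 16.95967622 27.89755507] 48
carton top ny [-133.73571749  -80.98132819  -19.8406327 ] 404
```

View pics/a1.png

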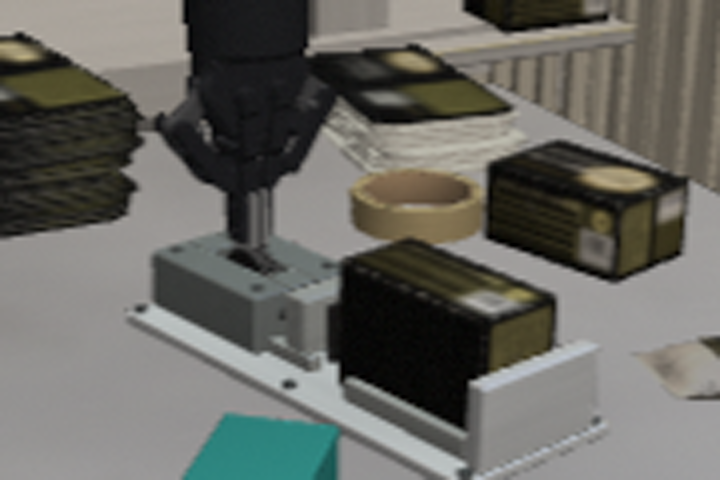

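Normal force about 5.5 N, drag about 3 N (the stated rim torque), so it rolls. Continuing the stroke.

Request:
{"method": "servo_tool", "body": {"steps": [{"x":0.6,"y":-2.4,"z":-0.4,"yaw":0},{"x":1.2,"y":-4.8,"z":-0.4,"yaw":0},{"x":1.8,"y":-7.3,"z":-0.4,"yaw":0},{"x":2.4,"y":-9.7,"z":-0.4,"yaw":0}]}}

```text
time: 15.7
ee_pos: [0.5343, 0.1177, 0.075]
tcp_rot: [179.7, 0.1, 103.8]
wrist_force: [-3.8, 2.3, 6.4]
opening: 0.0002
```

```bash
python3 st.py a2
```

```text
F [-2.93  1.13  5.78] z [6.1 5.4] t 15.8 [534.39 117.48  75.02] [-0.16 88.39]
jaw top ny 5..95% [-6.66646951 14.47735342 25.1977911 ] 43
carton top ny [-133.26589647  -79.32282727  -20.08513964] 405
```

View pics/a2.png

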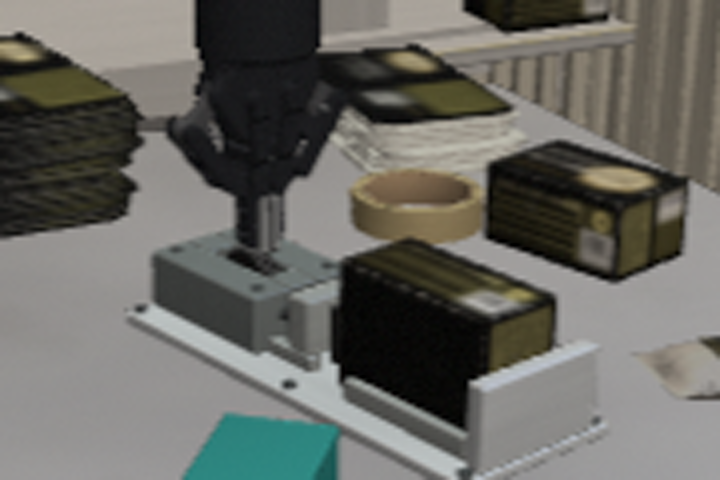

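Rolling works: the jaw advanced about 3 mm and forces stayed near 6 N. I'll make a full stroke with lift and return.

Request:
{"method": "servo_tool", "body": {"steps": [{"x":0,"y":0,"z":6,"yaw":0},{"x":-2,"y":8,"z":6,"yaw":0},{"x":-3.7,"y":15.1,"z":6,"yaw":0},{"x":-3.7,"y":15.1,"z":2.5,"yaw":0},{"x":-3.7,"y":15.1,"z":0.6,"yaw":0},{"x":-3.7,"y":15.1,"z":-0.4,"yaw":0},{"x":-2.9,"y":12,"z":-0.4,"yaw":0},{"x":-2.1,"y":9,"z":-0.4,"yaw":0},{"x":-1.4,"y":6,"z":-0.4,"yaw":0},{"x":-0.7,"y":3,"z":-0.4,"yaw":0},{"x":0,"y":0,"z":-0.4,"yaw":0},{"x":0,"y":0,"z":-0.4,"yaw":0}]}}

```text
time: 17.3
ee_pos: [0.5345, 0.1173, 0.0751]
tcp_rot: [179.6, 0.1, 103.8]
wrist_force: [-1.0, 0.5, 5.8]
opening: -0.0001
```

```bash
python3 st.py a3
```

```text
F [-1.77  1.22  5.66] z [6.1 5.2] t 17.4 [534.44 117.33  75.11] [-0.14 88.23]
jaw top ny 5..95% [ 2.36862397  8.86277988 20.55253538] 32
carton top ny [-133.90951134  -82.19046408  -21.08153477] 411
```

Request:
{"method": "servo_tool", "body": {"steps": [{"x":0,"y":0,"z":6,"yaw":0},{"x":-2,"y":8,"z":6,"yaw":0},{"x":-3.7,"y":15.1,"z":6,"yaw":0},{"x":-3.7,"y":15.1,"z":2.5,"yaw":0},{"x":-3.7,"y":15.1,"z":0.6,"yaw":0},{"x":-3.7,"y":15.1,"z":-0.4,"yaw":0},{"x":-2.9,"y":12,"z":-0.4,"yaw":0},{"x":-2.1,"y":9,"z":-0.4,"yaw":0},{"x":-1.4,"y":6,"z":-0.4,"yaw":0},{"x":-0.7,"y":3,"z":-0.4,"yaw":0},{"x":0,"y":0,"z":-0.4,"yaw":0},{"x":0,"y":0,"z":-0.4,"yaw":0}]}}

```text
time: 18.9
ee_pos: [0.5345, 0.1172, 0.0752]
tcp_rot: [179.6, 0.1, 103.8]
wrist_force: [-2.4, 1.3, 5.1]
opening: -0.0002
```

```bash
python3 st.py a4
```

```text
F [-2.05  0.77  5.3 ] z [5.2 5.4] t 19.0 [534.51 117.23  75.2 ] [-0.1  88.11]
jaw top ny 5..95% [-3.18947718  5.27339693 15.51192899] 36
carton top ny [-138.00541637  -84.95430575  -24.91837433] 412
```

Request:
{"method": "servo_tool", "body": {"steps": [{"x":0,"y":0,"z":10,"yaw":0},{"x":5,"y":-20,"z":60,"yaw":0},{"x":15,"y":-60,"z":110,"yaw":0},{"x":24,"y":-95,"z":140,"yaw":0},{"x":27,"y":-110,"z":150,"yaw":0},{"x":27,"y":-110,"z":150,"yaw":0},{"x":27,"y":-110,"z":150,"yaw":0}]}}

```text
time: 19.88
ee_pos: [0.5609, 0.008, 0.2236]
tcp_rot: [179.7, 0.0, 103.8]
wrist_force: [0.5, 0.4, -0.6]
opening: -0.0004
```

```bash
cat > wm.py <<'E'
from h import *
import sys
o=get_obs();p,d=camera("wrist");cp=camera_params("wrist")
W=cloud(d,cp,wristT(o,cp));np.save(sys.argv[1]+".npy",W)
cv2.imwrite(f"pics/{sys.argv[1]}.png",p[:,:,::-1])
print(o["time"],o["ee_pos"])
n=(W[...,:2]*1000-[555.7,31.7])@np.array([[.9709,-.2394],[.2394,.9709]])
z=W[...,2]*1000
def ext(nm,m):
    if m.sum()>20: print(nm,m.sum(),"ny 1,50,99",np.round(np.percentile(n[m][:,1],[1,50,99]),1),"nx",np.round(np.percentile(n[m][:,0],[1,99]),1),"z",round(float(np.median(z[m])),1))
a=abs(n[...,0])
ext("carton",(z>80)&(z<95)&(a<45)&(n[...,1]>-160)&(n[...,1]<40))
ext("stop",(z>55)&(z<64)&(a<44)&(a>33)&(n[...,1]<-120)&(n[...,1]>-170))
ext("jaw",(z>45.8)&(z<57)&(a<30)&(n[...,1]>-8)&(n[...,1]<42))
ext("deck",(z>42)&(z<46.5)&(a<42)&(n[...,1]>38)&(n[...,1]<160))
fit(W,(.5,-.16),(.68,.06),.08,.095,"carton")
E
python3 wm.py m1; python3 - <<'E'
E
```

```text
19.875 [0.56092381 0.00801385 0.22361866]
carton 4544 ny 1,50,99 [-72.1 -41.7 -19.2] nx [-27.   29.3] z 85.2
jaw 1596 ny 1,50,99 [-0.7  9.3 18.2] nx [-27.2  27. ] z 50.2
deck 7962 ny 1,50,99 [ 45.   77.6 113.2] nx [-38.9  38.9] z 44.6
carton 4544 [568.8 -16.3] [57.8 61.9] 14.01 z 0.08518177367148486
```

View pics/m1.png

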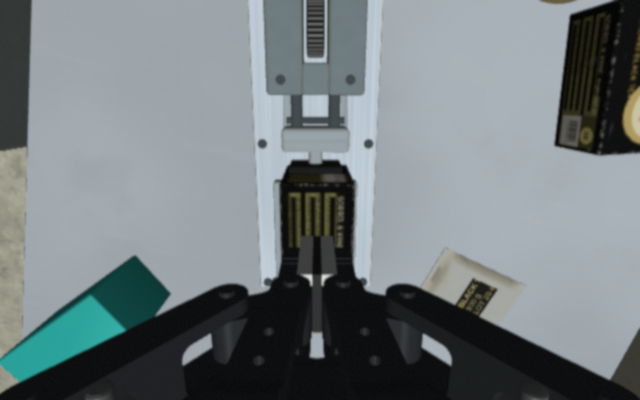

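The jaw has moved about 14.4 mm and the carton about 4.2 mm, with its front end at y≈-19.2 (home is -21). About 6 mm of jaw travel remains, so one full stroke and a small one. Returning.

Request:
{"method": "servo_tool", "body": {"steps": [{"x":-8,"y":30,"z":0,"yaw":0},{"x":-16,"y":65,"z":-20,"yaw":0},{"x":-25,"y":105,"z":-60,"yaw":0},{"x":-30.1,"y":124.4,"z":-100,"yaw":0},{"x":-30.1,"y":124.4,"z":-130,"yaw":0},{"x":-30.1,"y":124.4,"z":-142.6,"yaw":0},{"x":-30.1,"y":124.4,"z":-142.6,"yaw":0}]}}

```text
time: 20.8
ee_pos: [0.5302, 0.1328, 0.0805]
tcp_rot: [179.8, 0.0, 103.9]
wrist_force: [-0.1, 0.7, -0.1]
opening: 0.0001
```

Request:
{"method": "servo_tool", "body": {"steps": [{"x":0.4,"y":0,"z":-3,"yaw":0},{"x":0.4,"y":0,"z":-4.6,"yaw":0},{"x":0.4,"y":0,"z":-5.7,"yaw":0},{"x":0.4,"y":0,"z":-6,"yaw":0},{"x":1.2,"y":-3,"z":-6,"yaw":0},{"x":1.9,"y":-6,"z":-6,"yaw":0},{"x":2.6,"y":-9,"z":-6,"yaw":0},{"x":3.4,"y":-12,"z":-6,"yaw":0},{"x":4.2,"y":-15.5,"z":-6,"yaw":0},{"x":4.2,"y":-15.5,"z":-6,"yaw":0}]}}

```text
time: 22.05
ee_pos: [0.5348, 0.1175, 0.0753]
tcp_rot: [179.7, -0.0, 103.9]
wrist_force: [-1.2, 2.6, 4.8]
opening: 0.0
```

```bash
python3 st.py a5
```

```text
F [0.04 2.13 5.86] z [5.6 6.1] t 22.15 [534.78 117.55  75.24] [ 0.24 88.36]
jaw top ny 5..95% [-8.17884244  1.50276143 10.8925999 ] 27
carton top ny [-138.98964149  -86.50531976  -24.93056247] 409
```

Request:
{"method": "servo_tool", "body": {"steps": [{"x":0,"y":0,"z":10,"yaw":0},{"x":5,"y":-20,"z":60,"yaw":0},{"x":15,"y":-60,"z":110,"yaw":0},{"x":24,"y":-95,"z":140,"yaw":0},{"x":27,"y":-110,"z":150,"yaw":0},{"x":27,"y":-110,"z":150,"yaw":0},{"x":27,"y":-110,"z":150,"yaw":0}]}}

```text
time: 23.02
ee_pos: [0.5612, 0.0084, 0.2237]
tcp_rot: [179.9, -0.0, 103.9]
wrist_force: [-0.1, -0.3, 0.1]
opening: 0.0
```

```bash
python3 wm.py m2
```

```text
23.025 [0.56116344 0.00838087 0.22368555]
carton 4396 ny 1,50,99 [-71.7 -42.  -20.2] nx [-26.9  29.4] z 85.2
jaw 1645 ny 1,50,99 [-6.3  4.2 13.7] nx [-27.4  26.9] z 50.1
deck 7981 ny 1,50,99 [ 45.5  78.  113.9] nx [-38.9  38.9] z 44.6
carton 4396 [568.8 -16.4] [57.7 60.2] 13.63 z 0.08520692636084162
```

View pics/m2.png

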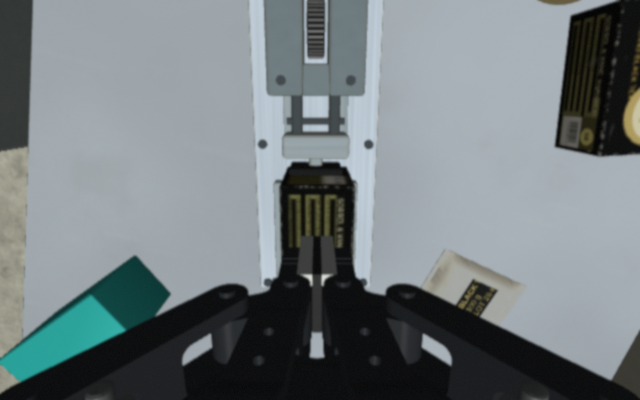

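```bash
python3 - <<'E'
from h import *
for f in ("w3","w8","m1","m2"):
    W=np.load(f+".npy");n=(W[...,:2]*1000-[555.7,31.7])@np.array([[.9709,-.2394],[.2394,.9709]]);z=W[...,2]*1000;a=abs(n[...,0])
    j=(z>47)&(z<57)&(a<24)&(n[...,1]>-20)&(n[...,1]<43)
    # jaw block: rows' min/max; deck front edge
    dk=(z>42)&(z<46.5)&(a<36)&(a>30)&(n[...,1]>40)&(n[...,1]<70)
    c=(z>80)&(z<95)&(a<22)&(n[...,1]>-160)&(n[...,1]<40)
    def col(m,q):
        b=np.floor(n[m][:,0]/2);return round(float(np.median([np.percentile(n[m][:,1][b==k],q) for k in np.unique(b) if (b==k).sum()>3])),2) if m.sum()>20 else None
    print(f,"jaw",col(j,0),col(j,50),col(j,100),"deckfront",col(dk,0),"carton front",col(c,100),col(c,0))
E
```

```text
w3 jaw -4.18 19.65 32.41 deckfront 44.88 carton front None None
w8 jaw -14.89 20.18 33.01 deckfront 44.64 carton front -14.84 -131.11
m1 jaw -19.42 5.31 18.2 deckfront 44.96 carton front -19.09 -63.47
m2 jaw -19.57 1.0 13.69 deckfront 45.11 carton front -20.14 -63.02
```

Travel estimates agree at about 19.4 mm: 19.8 and 19.0 from the images, 19.5 from the rim roll. The carton is home at y≈-79.4, so the pad is at about 3.4 mm. One small 4 mm stroke should add about 1 mm.

Request:
{"method": "servo_tool", "body": {"steps": [{"x":-8,"y":30,"z":0,"yaw":0},{"x":-16,"y":65,"z":-20,"yaw":0},{"x":-24,"y":100,"z":-60,"yaw":0},{"x":-28.5,"y":117,"z":-100,"yaw":0},{"x":-28.5,"y":117,"z":-130,"yaw":0},{"x":-28.5,"y":117,"z":-142.6,"yaw":0},{"x":-28.5,"y":117,"z":-142.6,"yaw":0},{"x":-28.5,"y":117,"z":-142.6,"yaw":0}]}}

```text
time: 24.08
ee_pos: [0.5332, 0.1256, 0.0824]
tcp_rot: [179.8, -0.0, 103.9]
wrist_force: [0.6, 0.4, 0.5]
opening: 0.0001
```

Request:
{"method": "servo_tool", "body": {"steps": [{"x":0,"y":0,"z":-3,"yaw":0},{"x":0,"y":0,"z":-4.6,"yaw":0},{"x":0,"y":0,"z":-5.7,"yaw":0},{"x":0,"y":0,"z":-6.2,"yaw":0},{"x":0,"y":0,"z":-6.2,"yaw":0}]}}

```text
time: 24.7
ee_pos: [0.5333, 0.1256, 0.0763]
tcp_rot: [179.8, -0.0, 103.9]
wrist_force: [-0.2, 0.0, 0.3]
opening: -0.0
```

Just touching here. I'll press to about 6 N and roll 4 mm.

Request:
{"method": "servo_tool", "body": {"steps": [{"x":0,"y":0,"z":-0.8,"yaw":0},{"x":0,"y":0,"z":-1.6,"yaw":0},{"x":0,"y":0,"z":-1.8,"yaw":0},{"x":0.5,"y":-2,"z":-1.8,"yaw":0},{"x":1,"y":-4,"z":-1.8,"yaw":0},{"x":1,"y":-4,"z":-1.8,"yaw":0}]}}

```text
time: 25.45
ee_pos: [0.5343, 0.1222, 0.0753]
tcp_rot: [179.7, -0.1, 104.0]
wrist_force: [-4.1, 3.1, 7.5]
opening: 0.0002
```

```bash
python3 st.py a6
```

```text
F [-2.99  2.54  7.59] z [6.9 8.3] t 25.55 [534.29 122.2   75.36] [ 0.88 92.99]
jaw top ny 5..95% [-8.33946799 -0.0370242  10.18937643] 28
carton top ny [-139.37588312  -85.12617615  -25.25601495] 407
```

Request:
{"method": "servo_tool", "body": {"steps": [{"x":0,"y":0,"z":10,"yaw":0},{"x":5,"y":-20,"z":60,"yaw":0},{"x":15,"y":-60,"z":110,"yaw":0},{"x":24,"y":-98,"z":140,"yaw":0},{"x":27,"y":-113,"z":150,"yaw":0},{"x":27,"y":-113,"z":150,"yaw":0},{"x":27,"y":-113,"z":150,"yaw":0}]}}

```text
time: 26.42
ee_pos: [0.5607, 0.01, 0.2238]
tcp_rot: [179.9, -0.2, 104.0]
wrist_force: [-0.7, 0.4, 0.6]
opening: 0.0001
```

```bash
python3 wm.py m3; python3 - <<'E'
from h import *
for f in ("m2","m3"):
    W=np.load(f+".npy");n=(W[...,:2]*1000-[555.7,31.7])@np.array([[.9709,-.2394],[.2394,.9709]]);z=W[...,2]*1000;a=abs(n[...,0])
    j=(z>47)&(z<57)&(a<24)&(n[...,1]>-20)&(n[...,1]<43)
    dk=(z>42)&(z<46.5)&(a<36)&(a>30)&(n[...,1]>40)&(n[...,1]<70)
    c=(z>80)&(z<95)&(a<22)&(n[...,1]>-160)&(n[...,1]<40)
    def col(m,q):
        b=np.floor(n[m][:,0]/2);return round(float(np.median([np.percentile(n[m][:,1][b==k],q) for k in np.unique(b) if (b==k).sum()>3])),2)
    print(f,"jaw-deck",col(j,100)-col(dk,0),col(j,50)-col(dk,0),"carton-deck",col(c,100)-col(dk,0))
E
```

```text
26.425 [0.56071846 0.01003761 0.22380691]
carton 4198 ny 1,50,99 [-69.8 -41.  -20.2] nx [-26.9  29.3] z 85.2
jaw 1583 ny 1,50,99 [-6.5  3.2 12.5] nx [-27.5  27. ] z 50.2
deck 8167 ny 1,50,99 [ 45.3  79.3 115.8] nx [-38.9  38.8] z 44.6
carton 4198 [568.6 -15.7] [57.6 58.4] 14.06 z 0.08520217133939895
m2 jaw-deck -31.42 -44.11 carton-deck -65.25
m3 jaw-deck -32.629999999999995 -44.75 carton-deck -65.21
```

View pics/m3.png

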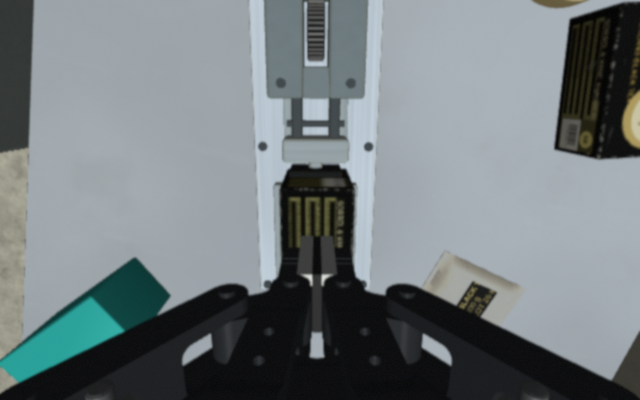

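The jaw advanced about 1 mm more and the carton didn't move, so it's home. Last check: a view including the stop.

Request:
{"method": "servo_tool", "body": {"steps": [{"x":5,"y":-25,"z":10,"yaw":0},{"x":15,"y":-65,"z":20,"yaw":0},{"x":22,"y":-105,"z":20,"yaw":0},{"x":26,"y":-130,"z":20,"yaw":0},{"x":26,"y":-130,"z":20,"yaw":0},{"x":26,"y":-130,"z":20,"yaw":0}]}}

```text
time: 27.22
ee_pos: [0.5865, -0.1186, 0.2432]
tcp_rot: [179.9, -0.2, 104.1]
wrist_force: [0.0, -0.0, 0.4]
opening: 0.0
```

```bash
python3 wm.py m4
```

```text
27.225 [ 0.5864762  -0.11859808  0.24319522]
carton 12429 ny 1,50,99 [-135.9  -74.1  -21.6] nx [-27.   29.1] z 85.1
stop 394 ny 1,50,99 [-151.4 -144.  -137.6] nx [-43.7  43.6] z 58.3
carton 12429 [575.7 -44.6] [ 57.8 117. ] 13.73 z 0.08513990873154126
```

View pics/m4.png

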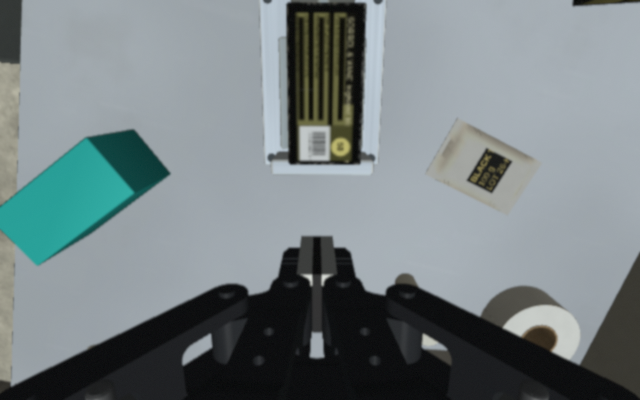

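The carton at (327,85) sits against the stop at (322,165), within about 1 mm. It's square (13.73° against 13.85°) and centred. The arm is clear, so I'm handing in.

```bash
python3 -c "
from workcell import *
print(job_done())"
```

```text
the job is handed in; nothing more can be done
None
```

I set the standing carton in the nest and clamped it by rolling the thumbwheel with the closed fingertips, in five passes (the first in two parts). I handed the job in with the arm well clear, at about 27 s of the 64 s. No verdict was reported.

| Check | Result |
|---|---|
| Press on the wheel | 5–8 N at every reading taken (limit 12 N); not recorded between readings |
| Carton against the stop | Home within about 1 mm, and it did not move on the last stroke |
| Carton squareness | About 0.1° off the nest |
| Carton sideways offset | About 1 mm from the centre line |
| Carton height | Resting on the nest's floor |
| Jaw travel | About 20.4 mm |
| Pad pressed back | About 4.4 mm, against the 4.5 mm aimed at |

- **Pad uncertainty:** the pad figure is worked out from jaw travel, not measured directly. The two image baselines for jaw travel disagreed by about 0.8 mm, so the pad is good to roughly ±0.5 mm, still inside the 2.5–6.5 mm window.
- **Small disagreement:** the last view put the carton's centre up to 1 mm from where the jaw-side views did, which is within the 2 mm calibration.

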